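# Shine the work torch into a wheel hub

### The job

Draw the torch (the one with the wide lens head) out of its slanting rack pocket, turn it level and shine it squarely into the hub's bearing seat: lens at the height of the seat's centre, in line with the hub's axis and about 10 cm from its face. Finish still holding the torch there, steady in the air - do not put it down or let go. Leave the other things where they are, and do not bump the hub.

Things in the scene. Friction and masses are not known exactly. Their poses are not given: they have to be found in the camera images.
- torch: Torch: dark metal barrel 24 mm in diameter, 126 mm long, then a head flaring to 34 mm with a flat lens; 165 mm overall, about 180 g, balances about 88 mm from the tail. Origin: centre of the flat tail; z runs along the barrel, tail to lens. It starts tail down in one of the three rack pockets (which one varies), its barrel bare from 66 to 126 mm from the tail.
- torch_lens (a point): Centre of the torch's lens, 165 mm from the tail along the torch's z.
- torch_tail (a point): Centre of the torch's flat tail end.
- rack: Blue sheet-steel rack, fixed, base 150 x 270 x 10 mm, origin under its centre. Three square pockets along its y at -85, 0, 85 mm: 27 mm inside, 33 outside, 65 deep, open on top, rims about 100 mm above the table. Their axes lean 40 degrees from vertical towards the rack's +x (away from the robot): draw things up along that slope. Things lie on the lower wall, 3 mm play.
- hub: Bare aluminium wheel hub on a grey stand, fixed: shell 72 mm, flanges 100 mm in diameter, 80 mm long, axis level at 160 mm above the table, stand base 100 x 130 mm. Origin: centre of the base's underside; x along the hub's axis; the bearing seat looks to its -x.
- hub_eye (a point): Centre of the dark round bearing seat (44 mm across, in a 60 mm steel ring) on the hub's front face, 160 mm above the table; axes as the hub's: x points into the hub along its axis, z up. The torch's z should end along this x, with the lens near x = -100 mm, y = z = 0.
- pump: Mini pump in another rack pocket: 24 mm dark barrel with a thinner rod, 172 mm long, no wide head. Leave it. Origin at its lower end, z along it.
- driver: Screwdriver, handle (24 mm) down in another rack pocket, thin 8 mm shank up, 190 mm long. Leave it. Origin at its lower end, z along it.
- pedal: Bicycle pedal lying on the table, about 90 x 145 x 24 mm, origin at its underside. Leave it.
- tape: Black tape roll lying flat, 90 mm across, 20 mm high, origin at its underside. Leave it.
- tray: Black open plastic tray, 130 x 85 x 28 mm, origin at its underside. Leave it.
- jar: White jar, 60 mm across, 75 mm high, origin at its underside. Leave it.
Things that resemble listed ones, but are neither listed nor needed, are in the scene too. There is more than one size of the pedal; the job needs the middle-sized.

How it is judged (in metres and radians):
On the way:
1. The torch is drawn clear of its pocket and carried by the fingers alone (distance of torch_tail from where it was at the start of the episode above 0.07 m and height (world z) of torch_tail above 0.08 m and contact force between the fingers and torch above 2 N and contact force between torch and rack below 0.1 N), for 0.1 s.
At the end, for the whole second after the job is handed in: Fingers hold the torch (over 2 N), still, touching nothing else; level within 9 deg, along the hub axis within 11 deg, lens towards the hub, 60 to 140 mm from its face and within 20 mm of its axis sideways and in height; other things within 40 mm of their starts (angle between the z axis of torch and the x axis of hub_eye, either way round below 0.2 rad and angle between torch's own z axis and vertical between 1.411 and 1.731 rad and x of torch_lens in the frame of hub_eye between -0.14 and -0.06 m and y of torch_lens in the frame of hub_eye between -0.02 and 0.02 m and z of torch_lens in the frame of hub_eye between -0.02 and 0.02 m and x of torch_tail in the frame of hub_eye below -0.2 m and height (world z) of torch_tail above 0.11 m and contact force between the fingers and torch above 2 N and contact force between torch and rack below 0.1 N and contact force between torch and hub below 0.1 N and contact force between torch and pump below 0.1 N and contact force between torch and driver below 0.1 N and contact force between torch and pedal below 0.1 N and contact force between torch and tape below 0.1 N and contact force between torch and tray below 0.1 N and contact force between torch and jar below 0.1 N and linear speed of torch below 0.03 m/s and angular speed of torch below 0.2 rad/s and distance of each of pump, driver, pedal, tape, tray, jar from where it was at the start of the episode below 0.04 m); the arm keeps its last pose, push and grip.
It fails at once if Another thing was disturbed (moved over 40 mm) (distance of any of pump, driver, pedal, tape, tray, jar from where it was at the start of the episode above 0.04 m).
It fails at once if The hub was bumped (over 5 N) (contact force between any of torch, the fingers, the arm and hub above 5 N).
It also fails if it takes over 35 s, if anything falls off the work surface, if the arm or the gripper's body presses on something with over 40 N, if the wrist force passes 120 N, or if a joint passes its speed limit or range.

### The arm

A 7-joint arm with a two-finger parallel gripper is mounted at the origin on the work surface. World frame = base frame: x ahead of the robot, y to its left, z up, the work surface at z = 0. Lengths are in m, angles in degrees, forces in N, time in s.
With the tool pointing down it reaches from about 0.4 to 0.875 m from the base axis. Payload 6.5 kg.
Tool frame: the origin (TCP) lies midway between the tips of the shut fingers; the grasp point (between the pads) lies 19 mm behind it; z points along the fingers, y is the line along which they close (so a half turn about z gives the same grasp; the last joint's range is limited). The gripper opens to 88 mm and grips with 3 to 60 N. Pads are 18 mm wide; open, the fingers measure 123 mm over their backs; the gripper's body (75 mm by 187 mm) begins 45 mm behind the grasp point.
Start: joints at [72.181, 30.733, -0.252, 88.115, 0.149, 61.152, -4.079], TCP at [0.158, -0.631, 0.239] pointing down, gripper open.
Joint ranges: [-154.64, 154.64], [-21.42, 123.67], [-72.66, 72.17], [13.99, 137.28], [-74.86, 254.86], [10.95, 109.41], [-158.01, 158.01]. Speed limits (degrees/s): [136.94, 136.94, 180, 180, 180, 180, 180].

### API

Orientations are given as a 3x3 rotation matrix whose columns are the frame's x, y, z axes.
In Python, from workcell import env gives the robot as it stands.
- The arm moves only by the tool play_rows, never from a script. Its argument "increments" is a list that holds one entry, the list of rows, each a list of 5 numbers: the closure, from 0 (fully open) to 1 (shut), then the shift along the tool's x, y, z as a fraction of full scale, then the turn about the tool's z as a fraction of full scale. In form: [[[gripper, dx, dy, dz, spin], ...]]. A call has 1 to 10 rows; each row shifts and turns the commanded pose from where the row before left it, along the tool's axes as they then stand; what a row does not reach is not made up. Full scale, the value 1, is 0.025 m for a shift and 45 degrees for a turn. A row lasts 1/8 s, in which the tool goes at most 62.5 mm and 10.7 degrees, less where a joint would pass 70% of its speed; a pose out of reach is approached as far as the arm can. A call with a number of a shift or a turn outside -1 to 1 is refused whole. A call with a gripper value outside its range is refused whole. The fingers move at their own pace and stop on an object; "force" is the grip in N (left out, the last holds). Time passes only in rows, so rows that do not move let the fingers close. It gives the time, the measured TCP pose, the force, the opening and the grip force at its end, in the units of the state.
- env.sense(): the state, without advancing time (a new reading comes with each control period).
- env.read_camera(name): name is "scene" or "top" or "wrist"; returns the picture (384x512x3 uint8, blue, green, red); there is no depth.
- env.get_calibration(name): a dict with "fx", "fy", "cx", "cy" (pixels), "R" (3x3) and "t" (3): a world point X has camera coordinates R X + t. Camera axes: x right, y down, z forward; pixel columns grow to the right and rows downward; lengths in m; the calibration is good to about 2 mm. A picture is of the moment at which its call begins: read the wrist's pose just before it. get_calibration takes no time and is no camera call; for the wrist camera it gives the pose at the moment of the call.
- env.job_done(): hands the job in; it is judged then, once.
Trained networks look in the newest picture that a camera, given by its name, has taken for a name from the list of things; names that differ only in an ending like _2 or _b are one class to them, and where a whole thing is asked for, a point or a joint stands for the part that bears it (a point fixed in the world has none). Each returns a list of dicts, best first, with "score" (0 to 1); they miss things now and then, are a little off and sometimes report something else, mostly with a low value. They report only what shows in the picture. A call takes as long as a camera call. They do not tell look-alikes from the thing itself.
- env.spot_in(target, camera): "centre" ([x, y, z] in m, in world coordinates, good to about 4 mm: the middle of the surface that is visible of it).
- env.cut_out(target, camera): "region" (384x512 bool, what is visible of it).
The state is a dict: "t": time; "qpos": joint angles; "dq": joint speeds; "joint_efforts": joint torques, N m; "position": TCP position; "ee_rot": TCP orientation; "ft_force": force on the tool from outside, world axes, zero at the start; "torque": the same for the moment, N m; "opening": opening from 0.0 (shut) to 1.0 (fully open); "grip_force": force on a finger pad.
Only numpy, scipy, OpenCV 4.12 (cv2) and the standard library are available. Lean on these libraries where they do the work, as an engineer would, in place of code of your own. Each camera call takes 0.05 s, during which the arm holds its last target. There are 200 camera calls.

## Working session

There is one attempt and no reset: what is moved stays moved. The work goes in short steps, Python scripts to look and compute and a tool call to move; the robot and the scene stay as the last step left them, time stands still between calls to the robot, and variables do not carry over. Pictures are saved under pics/ and viewed, at most 10 in all, crops included, and the job is handed in when it is done.

Besides the shell and the picture viewer there is one more tool, called by a JSON object that holds its "api" and its "payload". play_rows: Moves the arm, as the interface text tells. Its arguments: {"type":"object","properties":{"increments":{"type":"array"},"force":{"type":"number"}},"required":["increments"]}

```bash
ls; mkdir -p pics; python3 - <<'E'
from workcell import env
import cv2,numpy as np
for c in ["scene","top"]:
    im=env.read_camera(c); cv2.imwrite(f"pics/{c}0.png",im)
    for n in ["torch","torch_lens","torch_tail","rack","hub","hub_eye","pump","driver"]:
        print(c,n,[(np.round(d["centre"],3).tolist(),round(d["score"],2)) for d in env.spot_in(n,c)[:3]])
s=env.sense();print(s["t"],s["position"],s["ee_rot"])
for c in ["scene","top","wrist"]:
    k=env.get_calibration(c);R=np.array(k["R"]);print(c,k["fx"],-R.T@np.array(k["t"]),R[2])
E
```

```text
pics
scene torch [([0.502, -0.363, 0.159], 0.71), ([0.466, -0.266, 0.012], 0.44)]
scene torch_lens [([0.502, -0.357, 0.159], 0.63)]
scene torch_tail [([0.5, -0.362, 0.158], 0.74)]
scene rack [([0.466, -0.264, 0.008], 0.84), ([0.585, 0.245, 0.087], 0.3)]
scene hub [([0.586, 0.244, 0.089], 0.66)]
scene hub_eye [([0.585, 0.24, 0.091], 0.88), ([0.502, -0.193, 0.131], 0.69)]
scene pump [([0.501, -0.19, 0.13], 0.52)]
scene driver []
top torch [([0.478, -0.358, 0.143], 0.65)]
top torch_lens [([0.478, -0.358, 0.152], 0.68)]
top torch_tail [([0.478, -0.359, 0.156], 0.62), ([0.542, 0.232, 0.157], 0.15)]
top rack [([0.436, -0.264, 0.01], 0.84)]
top hub [([0.541, 0.232, 0.161], 0.93), ([0.491, -0.196, 0.13], 0.51)]
top hub_eye [([0.653, -0.016, 0.02], 0.71)]
top pump [([0.487, -0.195, 0.13], 0.64)]
top driver [([0.472, -0.281, 0.121], 0.51)]
0.9 [ 0.15756128 -0.63062336  0.23873484] [[ 9.70164856e-01  2.42446182e-01 -1.84761109e-05]
 [ 2.42446180e-01 -9.70164855e-01 -5.61038654e-05]
 [-3.15270414e-05  4.99505360e-05 -9.99999998e-01]]
scene 493.13785848023105 [1.66081999 0.13880502 1.07211634] [-0.77951428 -0.09685602 -0.61885087]
top 415.0200298493144 [0.3090162  0.01698929 1.18927987] [ 0.13276517  0.00539632 -0.99113283]
wrist 283.839309938456 [ 0.22351652 -0.61570574  0.38511904] [-0.25699507 -0.06465625 -0.96424743]
```

View pics/scene0.png

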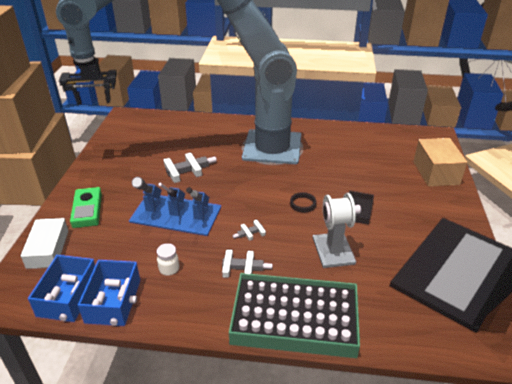

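View pics/top0.png

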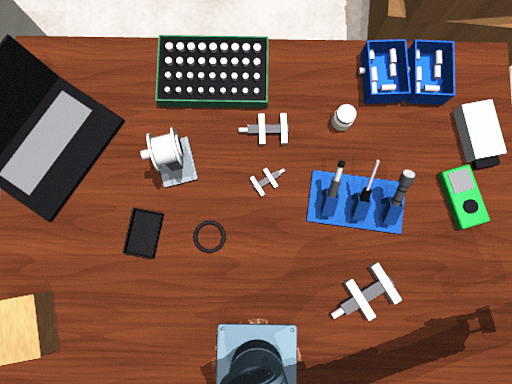

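The torch is the wide-headed item in the rack: top (407,178), scene (138,183), at the robot's right end of the rack. The hub is at top (165,150), scene (341,210). I'll crop in on both to get their orientations.

```bash
cat > h.py <<'E'
from workcell import env
import cv2,numpy as np
def ray(c,uv,z):
    k=env.get_calibration(c);R=np.array(k["R"]);C=-R.T@np.array(k["t"])
    d=R.T@np.array([(uv[0]-k["cx"])/k["fx"],(uv[1]-k["cy"])/k["fy"],1]);return C+d*(z-C[2])/d[2]
def proj(c,X):
    k=env.get_calibration(c);p=np.array(k["R"])@np.array(X,float)+np.array(k["t"]);return [k["fx"]*p[0]/p[2]+k["cx"],k["fy"]*p[1]/p[2]+k["cy"]]
E
python3 - <<'E'
from h import *
t=cv2.imread("pics/top0.png");s=cv2.imread("pics/scene0.png")
f=lambda im,x,y:cv2.resize(im[y:y+75,x:x+100],(400,300),interpolation=cv2.INTER_CUBIC)
f2=lambda im,x,y:cv2.resize(im[y:y+94,x:x+125],(400,300),interpolation=cv2.INTER_CUBIC)
cv2.imwrite("pics/crop.png",np.vstack([np.hstack([f(t,120,115),f2(t,302,148)]),np.hstack([f(s,300,190),f2(s,115,155)])]))
env.read_camera("top")
for n in ["rack"]:
    m=env.cut_out(n,"top")[0]["region"].astype(np.uint8)
    c=max(cv2.findContours(m,0,1)[0],key=cv2.contourArea)
    r=cv2.boxPoints(cv2.minAreaRect(c));P=np.array([ray("top",p,.01) for p in r]);print(P.round(3),P.mean(0))
    print(np.linalg.norm(P[0]-P[1]),np.linalg.norm(P[1]-P[2]))
E
```

```text
[[ 0.391 -0.131  0.01 ]
 [ 0.545 -0.152  0.01 ]
 [ 0.512 -0.424  0.01 ]
 [ 0.359 -0.399  0.01 ]] [ 0.45164148 -0.27655436  0.01      ]
0.1552451095539145 0.27476787231449784
```

View pics/crop.png

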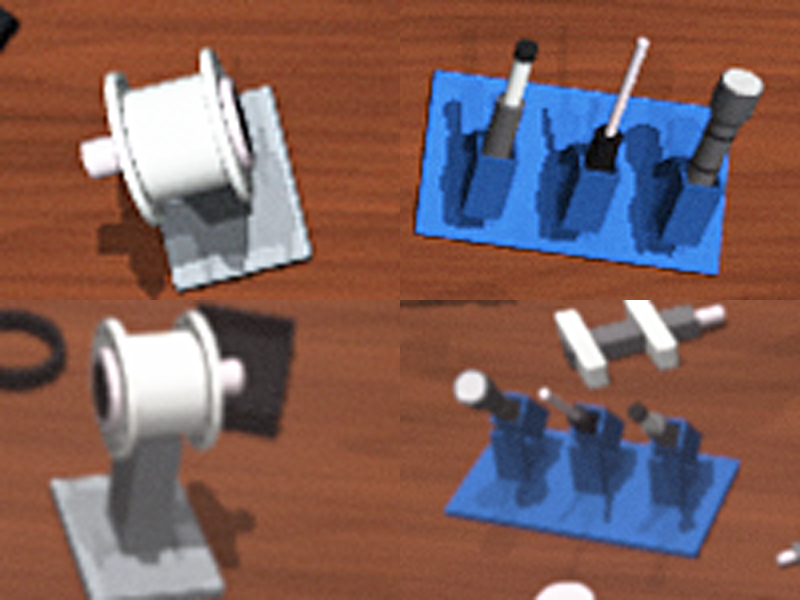

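The torch is in the robot's right-hand pocket. The hub's seat faces the robot's right: scene crop (103,383), which is about pixel (326,211). Now triangulating.

```bash
python3 - <<'E'
from h import *
def tri(pt,ps):
    A=[];b=[]
    for c,p in(("top",pt),("scene",ps)):
        k=env.get_calibration(c);R=np.array(k["R"]);C=-R.T@np.array(k["t"])
        d=R.T@np.array([(p[0]-k["cx"])/k["fx"],(p[1]-k["cy"])/k["fy"],1]);d/=np.linalg.norm(d)
        M=np.eye(3)-np.outer(d,d);A.append(M);b.append(M@C)
    X,r,*_=np.linalg.lstsq(np.vstack(A),np.hstack(b),rcond=None);return X.round(4),r
print("lens",tri((408.9,174.6),(137.8,182.5)))
print("eye tri",tri((180.5,145.5),(325.8,210.8)),"scene z.16",ray("scene",(325.8,210.8),.16))
P=[ray("top",p,.012) for p in((164.5,187.5),(198,178),(187,137))]
for p in P:print(p.round(4))
print("sizes",np.linalg.norm(P[0]-P[1]),np.linalg.norm(P[2]-P[1]))
c=(P[0]+P[2])/2;a=P[0]-P[1];a/=np.linalg.norm(a);b=P[2]-P[1];b/=np.linalg.norm(b)
print("centre",c,"axis dirs deg",np.degrees(np.arctan2(a[1],a[0])),np.degrees(np.arctan2(b[1],b[0]))+90,"eye",c-.04*a)
for p in ((313,235),(355,262.5)):print("sc base",ray("scene",p,.012).round(4))
a=np.radians(-7.2);xr=np.array([np.cos(a),np.sin(a),0])
u=xr*np.sin(np.radians(40))+[0,0,np.cos(np.radians(40))];print("u",u)
for n in["pedal","tape","tray","jar"]:
    print(n,[(np.round(d["centre"],3).tolist(),round(d["score"],2)) for d in env.spot_in(n,"top")[:3]])
E
```

```text
lens (array([ 0.5036, -0.3696,  0.1626]), array([2.15635346e-05]))
eye tri (array([0.5707, 0.2053, 0.1645]), array([1.28356305e-05])) scene z.16 [0.56462916 0.20816252 0.16      ]
[0.4855 0.2718 0.012 ]
[0.5145 0.1764 0.012 ]
[0.6354 0.2123 0.012 ]
sizes 0.09966636087496335 0.12614021987471752
centre [0.56046771 0.24204129 0.012     ] axis dirs deg 106.91722671953708 106.55024189462276 eye [0.5721073  0.20377225 0.012     ]
sc base [0.5102 0.1809 0.012 ]
sc base [0.6137 0.3077 0.012 ]
u [ 0.63771904 -0.08056265  0.76604444]
pedal [([0.652, -0.014, 0.023], 0.96), ([0.505, -0.017, 0.017], 0.74), ([0.197, -0.299, 0.025], 0.59)]
tape [([0.349, 0.143, 0.021], 0.66)]
tray [([0.353, 0.335, -0.0], 0.84)]
jar [([0.686, -0.232, 0.072], 0.72)]
```

{"api": "play_rows", "payload": {"increments": [[[0,0,0,0,0.157],[0,0,0,0,0.157],[0,0,0,0,0.157],[0,0.84,-0.93,0,0],[0,0.84,-0.93,0,0],[0,0.84,-0.93,0,0],[0,0.84,-0.93,0,0],[0,0.84,-0.93,0,0],[0,0.84,-0.93,0,0],[0,0.84,-0.93,0,0]]], "force": 20}}

```text
t: 2.45
position: [0.3245, -0.4868, 0.2388]
ee_rot: [[0.992, -0.125, 0.0], [-0.125, -0.992, -0.0], [0.0, 0.0, -1.0]]
ft_force: [0.0, 0.5, 0.2]
opening: 0.998
grip_force: 0.0
```

{"api": "play_rows", "payload": {"increments": [[[0,0.84,-0.93,0,0],[0,0.84,-0.93,0,0],[0,0.84,-0.93,0,0],[0,0.84,-0.93,0,0],[0,0.84,-0.93,0,0],[0,0.84,-0.93,0,0],[0,0,0,0,0],[0,0,0,0,0]]]}}

```text
t: 3.45
position: [0.4653, -0.3656, 0.2387]
ee_rot: [[0.992, -0.126, -0.001], [-0.126, -0.992, -0.001], [-0.001, 0.001, -1.0]]
ft_force: [0.5, 0.4, 0.3]
opening: 0.998
grip_force: 0.0
```

```bash
python3 - <<'E'
from h import *
s=env.sense();print(s["t"],s["position"],s["ee_rot"].round(3) if hasattr(s["ee_rot"],"round") else s["ee_rot"],s["qpos"])
im=env.read_camera("wrist")
T=np.array([.3984,-.3563,.0362]);u=np.array([.6377,-.0806,.766])
for q in (66,107,126,165):
    p=proj("wrist",T+u*q/1000);print(q,np.round(p)); cv2.circle(im,tuple(int(v) for v in p),3,(0,0,255),1)
cv2.imwrite("pics/w1.png",im)
print([(np.round(d["centre"],3).tolist(),round(d["score"],2)) for d in env.spot_in("torch_lens","wrist")[:3]])
E
```

```text
3.45 [ 0.46528424 -0.3656377   0.23869764] [[ 0.992 -0.126 -0.001]
 [-0.126 -0.992 -0.001]
 [-0.001  0.001 -1.   ]] [ 34.95469211  25.05110101  -1.57041416  97.27297232   0.84588854
  57.69917063 -64.13499545]
66 [252. 200.]
107 [252. 183.]
126 [251. 174.]
165 [251. 151.]
[([0.498, -0.369, 0.164], 0.59)]
```

View pics/w1.png

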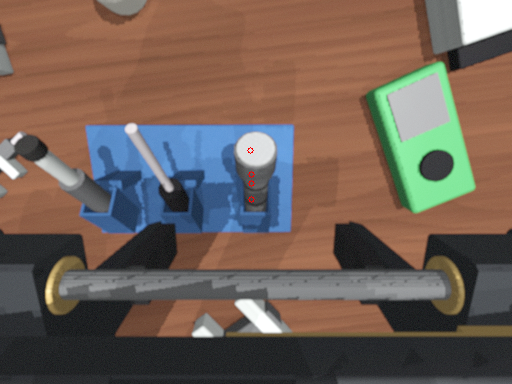

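The wrist view shows the torch at column 256 (lens (256,152), bare barrel about (256,190)), centred between the fingers (mid about 255). Descending.

{"api": "play_rows", "payload": {"increments": [[[0,0.01,0,0.8,0],[0,0.01,0,0.8,0],[0,0.01,0,0.8,0],[0,0.01,0,0.8,0],[0,0,0,0.8,0],[0,0,0,0.6,0],[0,0,0,0.3,0],[0,0,0,0,0]]]}}

```text
t: 4.55
position: [0.4668, -0.3651, 0.116]
ee_rot: [[0.992, -0.125, -0.0], [-0.125, -0.992, 0.0], [-0.001, -0.0, -1.0]]
ft_force: [0.9, 0.0, -0.1]
opening: 1.003
grip_force: 0.0
```

```bash
python3 - <<'E'
from h import *
im=env.read_camera("wrist");im2=env.read_camera("scene")
cv2.imwrite("pics/w2.png",np.hstack([cv2.resize(im,(400,300)),cv2.resize(im2[110:260,40:240],(400,300))]))
E
```

```text
(no output)
```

View pics/w2.png

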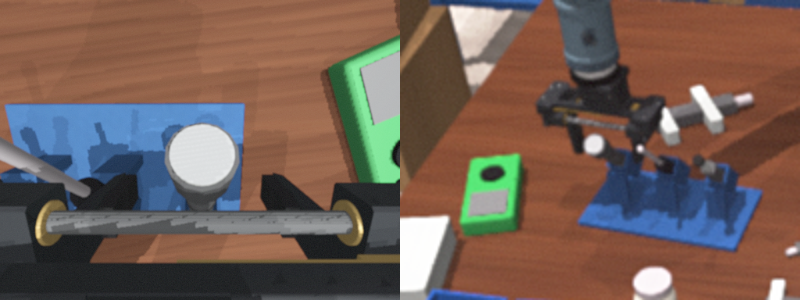

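Torch is centred between the fingers (col 201 of 400), with no contact force. Going 4 mm lower and closing.

{"api": "play_rows", "payload": {"increments": [[[0,0,0,0.17,0],[0,0,0,0,0],[1,0,0,0,0],[1,0,0,0,0],[1,0,0,0,0],[1,0,0,0,0],[1,0,0,0,0],[1,0,0,0,0]]], "force": 25}}

```text
t: 5.65
position: [0.4671, -0.3649, 0.112]
ee_rot: [[0.992, -0.125, -0.0], [-0.125, -0.992, -0.0], [-0.0, 0.0, -1.0]]
ft_force: [-0.0, 0.6, 0.2]
opening: 0.345
grip_force: 0.0
```

{"api": "play_rows", "payload": {"increments": [[[1,0,0,0,0],[1,0,0,0,0],[1,0,0,0,0]]]}}

```text
t: 6.02
position: [0.4671, -0.365, 0.112]
ee_rot: [[0.992, -0.125, -0.0], [-0.125, -0.992, -0.0], [0.0, 0.0, -1.0]]
ft_force: [0.6, -0.9, 0.4]
opening: 0.268
grip_force: 25.0
```

{"api": "play_rows", "payload": {"increments": [[[1,0.26,0,-0.31,0],[1,0.514,0,-0.613,0],[1,0.514,0,-0.613,0],[1,0.514,0,-0.613,0],[1,0.514,0,-0.613,0],[1,0.514,0,-0.613,0],[1,0.26,0,-0.31,0],[1,0,0,-0.4,0],[1,0,0,0,0],[1,0,0,0,0]]], "force": 35}}

```text
t: 7.28
position: [0.543, -0.3745, 0.2136]
ee_rot: [[0.992, -0.125, -0.001], [-0.125, -0.992, 0.0], [-0.001, -0.0, -1.0]]
ft_force: [-0.4, -0.3, -2.4]
opening: 0.263
grip_force: 35.0
```

```bash
python3 - <<'E'
from h import *
im=env.read_camera("wrist");im2=env.read_camera("scene")
cv2.imwrite("pics/w3.png",np.hstack([cv2.resize(im,(400,300)),cv2.resize(im2[110:260,40:240],(400,300))]))
for p in [(300,250),(270,250),(250,200),(300,200),(285,280)]: print(p,ray("top",p,0).round(3))
E
```

```text
(300, 250) [ 0.313 -0.118  0.   ]
(270, 250) [ 0.312 -0.033  0.   ]
(250, 200) [0.454 0.026 0.   ]
(300, 200) [ 0.456 -0.118  0.   ]
(285, 280) [ 0.229 -0.076  0.   ]
```

View pics/w3.png

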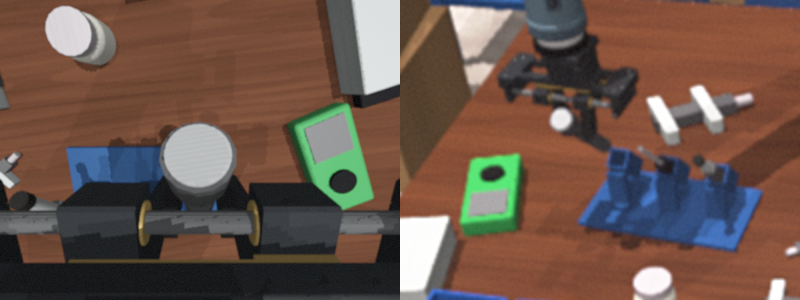

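Torch is held and out of the pocket, head forward at wrist (200,155), barrel leaning back, clear of the rack. The table ahead of the rack is free, so I'll put the tail down there and pivot the torch level in the grip.

{"api": "play_rows", "payload": {"increments": [[[1,0.7,0,0,0],[1,0.7,0,0,0],[1,0.7,0,0,0],[1,0.7,0,0,0],[1,0,0,0.8,0],[1,0,0,0.8,0],[1,0,0,0.8,0],[1,0,0,0.8,0],[1,0,0,0.8,0],[1,0,0,0.6,0]]], "force": 15}}

```text
t: 8.62
position: [0.6128, -0.3831, 0.0974]
ee_rot: [[0.992, -0.125, -0.001], [-0.125, -0.992, 0.0], [-0.001, -0.0, -1.0]]
ft_force: [-0.0, -0.6, -1.8]
opening: 0.271
grip_force: 15.0
```

{"api": "play_rows", "payload": {"increments": [[[1,0,0,0.2,0],[1,0,0,0.2,0],[1,0.05,0,0.2,0]]]}}

```text
t: 9.0
position: [0.6149, -0.3838, 0.0846]
ee_rot: [[0.992, -0.125, 0.001], [-0.125, -0.992, -0.001], [0.001, 0.001, -1.0]]
ft_force: [0.3, -0.0, -2.2]
opening: 0.267
grip_force: 15.0
```

{"api": "play_rows", "payload": {"increments": [[[1,0.28,0,0.25,0],[1,0.26,0,0.28,0],[1,0.23,0,0.3,0],[1,0.2,0,0.32,0]]]}}

```text
t: 9.5
position: [0.6398, -0.3865, 0.0554]
ee_rot: [[0.992, -0.124, 0.002], [-0.124, -0.992, -0.0], [0.002, 0.0, -1.0]]
ft_force: [1.1, 0.3, 0.3]
opening: 0.268
grip_force: 15.0
```

{"api": "play_rows", "payload": {"increments": [[[1,0.17,0,0.33,0],[1,0.15,0,0.34,0],[1,0.12,0,0.35,0]]]}}

```text
t: 9.88
position: [0.6491, -0.3876, 0.0287]
ee_rot: [[0.992, -0.125, -0.001], [-0.125, -0.992, 0.001], [-0.001, -0.0, -1.0]]
ft_force: [0.9, -0.6, -0.3]
opening: 0.264
grip_force: 15.0
```

{"api": "play_rows", "payload": {"increments": [[[1,0.1,0,0.3,0],[1,0.05,0,0.25,0],[1,0,0,0.12,0],[1,0,0,0,0]]]}}

```text
t: 10.38
position: [0.6527, -0.3882, 0.0128]
ee_rot: [[0.992, -0.125, -0.001], [-0.125, -0.992, 0.0], [-0.001, -0.0, -1.0]]
ft_force: [-0.5, -0.1, -1.5]
opening: 0.268
grip_force: 15.0
```

```bash
python3 - <<'E'
from h import *
im=env.read_camera("wrist");im2=env.read_camera("scene")
cv2.imwrite("pics/w4.png",np.hstack([cv2.resize(im,(400,300)),cv2.resize(im2[150:300,80:280],(400,300))]))
E
```

```text
(no output)
```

View pics/w4.png

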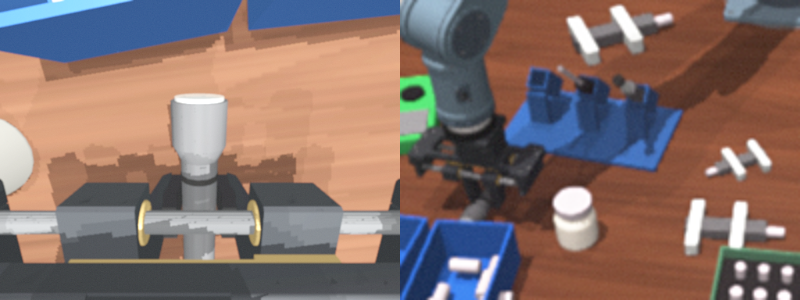

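The torch is nearly level (head (200,130) in wrist, just a sliver of lens face showing). Pressing a few mm further.

{"api": "play_rows", "payload": {"increments": [[[1,0,0,0.1,0],[1,0,0,0.08,0],[1,0,0,0,0]]]}}

```text
t: 10.85
position: [0.6532, -0.3883, 0.0085]
ee_rot: [[0.992, -0.125, 0.0], [-0.125, -0.992, -0.0], [0.0, 0.0, -1.0]]
ft_force: [0.2, 0.0, -1.2]
opening: 0.269
grip_force: 15.0
```

{"api": "play_rows", "payload": {"increments": [[[1,0,0,0.08,0],[1,0,0,0.08,0],[1,0,0,0,0]]]}}

```text
t: 11.22
position: [0.6538, -0.3886, 0.0075]
ee_rot: [[0.992, -0.125, 0.001], [-0.125, -0.992, -0.0], [0.001, 0.0, -1.0]]
ft_force: [-5.4, 3.4, 15.7]
opening: 0.265
grip_force: 15.0
```

Contact all along at z 7.5 mm, so it's flat. Firming up the grip, lifting and turning.

{"api": "play_rows", "payload": {"increments": [[[1,0,0,-0.04,0],[1,0,0,0,0],[1,0,0,-0.5,0],[1,0,0,-0.9,0],[1,0,0,-0.9,0],[1,0,0,-0.9,0],[1,0,0,-0.9,0],[1,0,0,-0.9,0],[1,0,0,-0.7,0]]], "force": 50}}

```text
t: 12.35
position: [0.6534, -0.3885, 0.15]
ee_rot: [[0.992, -0.125, 0.001], [-0.125, -0.992, -0.001], [0.001, 0.0, -1.0]]
ft_force: [-0.6, 0.2, -3.0]
opening: 0.259
grip_force: 50.0
```

{"api": "play_rows", "payload": {"increments": [[[1,0,0,0,-0.19],[1,0,0,0,-0.19],[1,0,0,0,-0.19],[1,0,0,0,-0.19],[1,0,0,0,-0.19],[1,0,0,0,-0.19],[1,0,0,0,-0.19],[1,0,0,0,-0.19],[1,0,0,0,-0.19],[1,0,0,0,-0.19]]]}}

```text
t: 13.6
position: [0.6528, -0.3885, 0.1483]
ee_rot: [[0.198, 0.98, -0.001], [0.98, -0.198, -0.0], [-0.0, -0.001, -1.0]]
ft_force: [-0.4, -0.3, -3.0]
opening: 0.255
grip_force: 50.0
```

{"api": "play_rows", "payload": {"increments": [[[1,0,0,0,-0.19],[1,0,0,0,-0.19],[1,0,0,0,-0.19],[1,0,0,0,-0.06],[1,0,0,0,0],[1,0,0,0,0]]]}}

```text
t: 14.35
position: [0.653, -0.3884, 0.1482]
ee_rot: [[-0.286, 0.958, -0.0], [0.958, 0.286, -0.0], [-0.0, -0.0, -1.0]]
ft_force: [0.8, -0.4, -1.2]
opening: 0.263
grip_force: 50.0
```

```bash
python3 - <<'E'
from h import *
s=env.sense();p=np.array(s["position"]);R=np.array(s["ee_rot"])
im=env.read_camera("wrist");im2=env.read_camera("scene")
for d in (40,50,60,70): print(d,proj("wrist",p+R@[d/1000,0,-.008]),proj("scene",p+R@[d/1000,0,-.008]))
c=np.array(proj("scene",p)).astype(int);x,y=c[0]-60,c[1]-45
cv2.imwrite("pics/w5.png",np.hstack([cv2.resize(im,(400,300)),cv2.resize(im2[y:y+90,x:x+120],(400,300))]));print(x,y)
print([(np.round(d["centre"],3).tolist(),round(d["score"],2)) for d in env.spot_in("torch_lens","scene")[:3]])
E
```

```text
40 [np.float64(255.50495704829248), np.float64(167.52306911354603)] [np.float64(128.71912384968078), np.float64(213.24795903676306)]
50 [np.float64(255.5217416743733), np.float64(147.23836425696217)] [np.float64(132.2848764941328), np.float64(212.87657940918254)]
60 [np.float64(255.53918719759076), np.float64(126.1549461434895)] [np.float64(135.84405392403573), np.float64(212.50588460216414)]
70 [np.float64(255.55733343625522), np.float64(104.22469319692473)] [np.float64(139.39667430958804), np.float64(212.1358727232487)]
54 171
[([0.658, -0.358, 0.165], 0.79)]
```

View pics/w5.png

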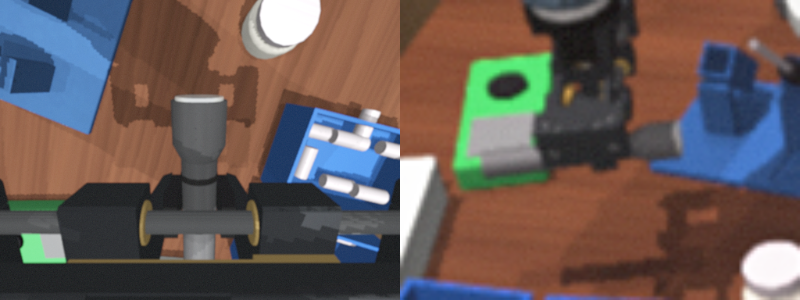

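In the wrist view the lens front is at (200,99)/300, i.e. about 60 mm ahead of the TCP. The scene crop shows the torch level at the expected height. Carrying it to the hub axis.

{"api": "play_rows", "payload": {"increments": [[[1,0.5,0.1,-0.02,0],[1,0.96,0.2,-0.02,0],[1,0.96,0.2,-0.02,0],[1,0.96,0.2,-0.02,0],[1,0.96,0.2,-0.02,0],[1,0.96,0.2,-0.02,0],[1,0.96,0.2,-0.02,0],[1,0.96,0.2,-0.02,0],[1,0.96,0.2,0,0],[1,0.96,0.2,0,0]]]}}

```text
t: 15.75
position: [0.6328, -0.1541, 0.1522]
ee_rot: [[-0.287, 0.958, 0.0], [0.958, 0.287, 0.0], [0.0, 0.0, -1.0]]
ft_force: [0.5, 0.0, -2.4]
opening: 0.259
grip_force: 50.0
```

{"api": "play_rows", "payload": {"increments": [[[1,0.96,0.2,0,0],[1,0.96,0.2,0,0],[1,0.96,0.2,0,0],[1,0.96,0.2,0,0],[1,0.9,0.2,0,0],[1,0.6,0.2,0,0],[1,0.3,0.2,0,0],[1,0,0.1,0,0],[1,0,0,0,0],[1,0,0,0,0]]]}}

```text
t: 17.0
position: [0.6285, -0.011, 0.1519]
ee_rot: [[-0.286, 0.958, -0.0], [0.958, 0.286, -0.0], [-0.0, -0.0, -1.0]]
ft_force: [0.7, 0.5, -1.7]
opening: 0.258
grip_force: 50.0
```

```bash
python3 - <<'E'
from h import *
s=env.sense();p=np.array(s["position"]);R=np.array(s["ee_rot"])
print(s["t"],p)
im=env.read_camera("wrist");im1=env.read_camera("top");im2=env.read_camera("scene")
for d in (-47,-107,60,160): print(d,np.round(proj("top",p+R@[d/1000,0,-.008])),np.round(proj("scene",p+R@[d/1000,0,-.008])))
f=lambda im,x,y:cv2.resize(im[y:y+75,x:x+100],(400,300),interpolation=cv2.INTER_CUBIC)
w=cv2.resize(im,(400,300))
cv2.imwrite("pics/w6.png",np.vstack([np.hstack([w,w*0]),np.hstack([f(im1,150,110),f(im2,260,180)])]))
E
```

```text
17.0 [ 0.62849482 -0.01102509  0.1519235 ]
-47 [283. 120.] [230. 221.]
-107 [305. 114.] [209. 223.]
60 [242. 131.] [268. 217.]
160 [205. 142.] [302. 213.]
```

View pics/w6.png

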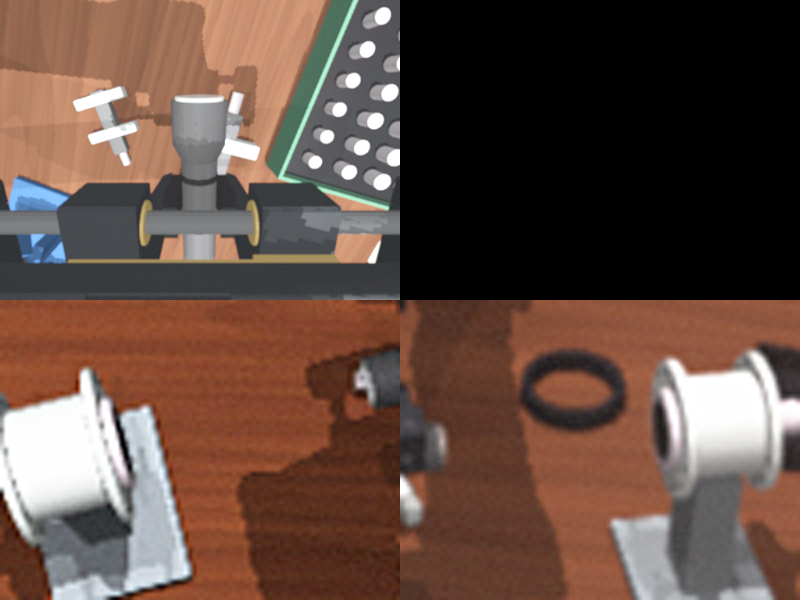

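Lens is at top (240,129.5) and scene (269.5,216), level, with the seat at top (180.5,147.5) and scene (326,211). About 64 mm further along the axis and 5 mm sideways.

{"api": "play_rows", "payload": {"increments": [[[1,0.4,0.05,0,0],[1,0.6,0.05,0,0],[1,0.6,0.05,0,0],[1,0.6,0.05,0,0],[1,0.3,0,0,0],[1,0.06,0,0,0],[1,0,0,0,0],[1,0,0,0,0],[1,0,0,0,0],[1,0,0,0,0]]]}}

```text
t: 18.4
position: [0.6149, 0.0526, 0.152]
ee_rot: [[-0.287, 0.958, -0.0], [0.958, 0.287, -0.0], [-0.0, -0.0, -1.0]]
ft_force: [-0.9, 0.9, -2.1]
opening: 0.255
grip_force: 50.0
```

```bash
python3 - <<'E'
from h import *
s=env.sense();p=np.array(s["position"]);R=np.array(s["ee_rot"])
print(s["t"],p,s["grip_force"])
im1=env.read_camera("top");im2=env.read_camera("scene")
L=p+R@[.06,0,-.008]
for d in (60,160): X=p+R@[d/1000,0,-.008];print(d,X,np.round(proj("top",X),1),np.round(proj("scene",X),1))
f=lambda im,x,y:cv2.resize(im[y:y+75,x:x+100],(400,300),interpolation=cv2.INTER_CUBIC)
cv2.imwrite("pics/w7.png",np.hstack([f(im1,160,100),f(im2,245,180)]))
E
```

```text
18.4 [0.61491475 0.05256616 0.15201898] 49.99934256076813
60 [0.59770934 0.11004646 0.16001832] [217.5 136.1] [290.8 215.5]
160 [0.56903268 0.2058465  0.16001724] [179.6 146.6] [325.  211.7]
```

View pics/w7.png

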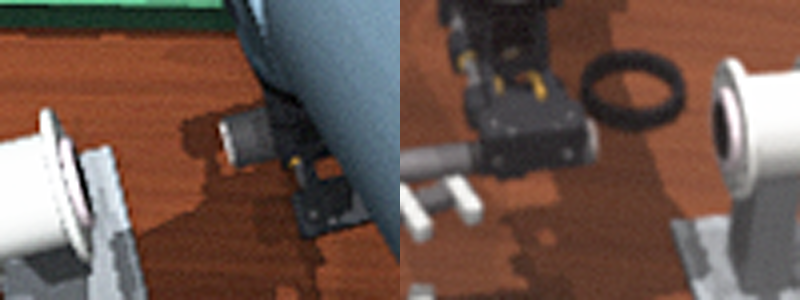

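The torch lens (scene (292,215), top (217,136)) lines up with the seat (scene (325,211)). The barrel is level and the grip steady at 50 N. Handing in.

```bash
python3 -c "
from workcell import env
print(env.job_done())"
```

```text
the job is handed in; nothing more can be done
None
```

I drew the torch from its pocket and handed in the job with it held level on the hub's axis. By my measurements the lens is about 10 cm from the bearing seat, at the height of the seat's centre; the grip is 50 N, and the hand-in returned no verdict.

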